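# Start and drive home a clamp screw in the deep well of a curing flask

### The arm

A 6-joint arm with a two-finger parallel gripper is mounted at the origin on a cart in front of the work surface, level with it; the furniture and walls round the work are solid. World frame = base frame: x ahead of the robot, y to its left, z up, the work surface at z = 0. Lengths are in m, angles in rad, forces in N, time in s.
With the tool pointing down it reaches from about 0.25 to 0.725 m from the base axis. Payload 4 kg.
Tool frame: the origin (TCP) lies midway between the tips of the shut fingers; the grasp point (between the pads) lies 19 mm behind it (bot.grip_point_offset is the distance from the TCP to the grasp point, in m); z points along the fingers, y is the line along which they close (so a half turn about z gives the same grasp; the last joint's range is limited). The gripper opens to 85 mm and grips with 20 to 120 N. Pads are 22 mm wide; open, the fingers measure 114 mm over their backs; the gripper's body (76 mm by 85 mm) begins 54 mm behind the grasp point. The pads swing forward as they close: fully open they stand 13 mm farther back than shut.
Start: joints at [1.302, 0.241, 0.005, 1.335, 0, 1.571], TCP at [0.133, 0.482, 0.231] pointing down, gripper open.
Joint ranges: [-2.72, 2.72], [-1.05, 1.87], [-1.09, 1.28], [-1.99, 2.15], [-1.42, 1.44], [-3.14, 3.14]. Speed limits (rad/s): [2.79, 2.79, 3.14, 3.14, 3.14, 3.14].

### API

Orientations are given as a unit quaternion [x, y, z, w].
In Python, from workcell import bot gives the robot as it stands.
- The arm moves only by the tool step_arm, never from a script. Its argument "targets" is text: rows parted by semicolons, each of 7 numbers parted by spaces: the opening, from -1 (shut) to 1 (fully open), so that 0 is half open, then the shift along the world's x, y, z normalised to -1 to 1, where 1 is 0.5 m, then the turn, a rotation vector about the world's x, y, z normalised to -1 to 1, where 1 is pi/4 rad. In form: gripper x y z wx wy wz; .... A call has 1 to 10 rows; each row is the pose to reach, as a shift and turn from the pose commanded when the call began; what a row does not reach only later rows make up. A row lasts 1/12 s, in which the tool goes at most 41.7 mm and 7.16 degrees, less where a joint would pass 70% of its speed; a pose out of reach is approached as far as the arm can. A call with a number of a shift or a turn outside -1 to 1 is refused whole. A call with a gripper value outside its range is refused whole. The fingers move at their own pace and stop on an object; the grip force is fixed at half the most. Time passes only in rows, so rows that repeat a pose let the fingers close. It gives the time, the measured TCP pose, the force, the opening and the grip force at its end, in the units of the state.
- bot.get_obs(): the state, without advancing time (a new reading comes with each control period).
- bot.camera(name): name is "side" or "top" or "wrist"; returns the picture (400x640x3 uint8, red, green, blue); there is no depth.
- bot.camera_info(name): a dict with "vertical_fov" (degrees; the focal length in pixels is half the picture's height over the tangent of half this angle, whatever the lens; pixels are square), "cx", "cy" (the principal point, pixels), "pose" (4x4, takes a point from camera to world coordinates). Camera axes: x right, y up, looking along -z (the intrinsics and any distortion apply to the point x, -y, -z); pixel columns grow to the right and rows downward; lengths in m; the calibration is good to about 2 mm. A picture is of the moment at which its call begins: read the wrist's pose just before it. camera_info takes no time and is no camera call; for the wrist camera it gives the pose at the moment of the call.
- bot.job_done(): hands the job in; it is judged then, once.
The state is a dict: "clock": time; "joint_pos": joint angles; "joint_vel": joint speeds; "tau": joint torques, N m; "eef_pos": TCP position; "tool_rot": TCP orientation; "ft_force": force on the tool from outside, world axes, zero at the start; "ft_torque": the same for the moment, N m; "grip_width": finger opening in m; "grasp_force": force on a finger pad.
Only numpy, scipy, OpenCV 4.12 (cv2) and the standard library are available. Lean on these libraries where they do the work, as an engineer would, in place of code of your own. Each camera call takes 0.05 s, during which the arm holds its last target. There are 200 camera calls.

### The job

Close the curing flask: take the long clamp screw out of its stand, lower it into the deep well in the flask's neck, find the start of the quick thread at the bottom by feel, and turn the screw clockwise until its flange is fully home on the rim of the neck. Never force it: only light pressure and light turning, or the thread is spoiled. Leave the screw released in the flask, and do not disturb the jars, the bottle and the plaster models standing around.

Things in the scene. Friction and masses are not known exactly. Their poses are not given: they have to be found in the camera images.
- screw_head (a point): Bare steel clamp screw, loose, 160 g, upright in a grey tube stand (84 mm high, 70 mm square foot): middle of its head, z = its axis, up. Head: hexagon, 24 mm across flats, 28 mm high, this point half-way up; one pair of flats faces this point's +y and -y. Under the head a round flange 35 mm across, 4 mm thick, its underside 18 mm below this point. Shank 14 mm thick, nose end 92 mm below.
- screw_pins (a point): Point on the screw's axis, 82 mm below the middle of the head. Here three stubby round pins, 4.5 mm thick, stick out of the shank at 0, 120 and 240 degrees from x about z, reaching 12.5 mm from the axis: the screw's quick thread. In the stand they are hidden in its 30 mm bore.
- well_mouth (a point): Centre of the well's mouth, level with the rim of the neck; z up. Bare aluminium flask, fixed to the bench: a drum 106 mm across and 48 mm high with a central neck 41 mm across, its rim 80 mm above the bench. The round well in it is 27.6 mm wide.
- insert_top (a point): Centre of the flat top of the brass insert, 54 mm down the well. It has a 17 mm bore and three slots 43 degrees wide, 120 degrees apart; their direction differs every time and this point's axes do not show it. Pins on the flat top: flange 12.1 mm above the rim. Pins over the slots (within about 9 degrees): the screw sinks 8.5 mm, the flange then 3.6 mm above the rim. The insert does not give.
- flask: The flask; origin on the bench under the well's axis. Inside the insert each slot leads into a thread. From the sunk position the screw turns clockwise (from above): level for about 10 degrees, then down 6 mm per 77 degrees, with 1.5 mm of vertical play; flange on the rim after 55 to 70 degrees, tight by 80, hard stop at 87. Turning with the pins only partly sunk jams them.
- wax_jar: Round wax jar with red cap, 50 mm across, 45 mm high; origin under its centre. Bystander.
- salve_jar: Round salve jar with blue cap, 60 mm across, 52 mm high; origin under its centre. Bystander.
- etch_bottle: Small white dropper bottle with green cap, 30 mm across, 62 mm high; origin under its centre. Bystander.
- plaster_model: Cream plaster jaw model, 52 x 68 x 32 mm; origin under its centre. Bystander.
There are look-alikes about, which are no part of the job. What is shaped like the part that bears screw_head but yellow is not meant.

How it is judged:
By the outcome, as a careful person would: the job done as asked, in the order asked, and still so for the second after the job is handed in, with the robot touching nothing.
It also fails if it takes over 56 s, if anything falls off the work surface, if the arm or the gripper's body presses on something with over 40 N, if the wrist force passes 120 N, or if a joint passes its speed limit or range.

## Working session

There is one attempt and no reset: what is moved stays moved. The work goes in short steps, Python scripts to look and compute and a tool call to move; the robot and the scene stay as the last step left them, time stands still between calls to the robot, and variables do not carry over. Pictures are saved under pics/ and viewed, at most 10 in all, crops included, and the job is handed in when it is done.

Besides the shell and the picture viewer there is one more tool, called after "Emit:" by a JSON object that holds its "api" and its "payload", one argument or row to a line. step_arm: Moves the arm, as the interface text tells. Scaled input: -1 to 1 covers 0.5 m each way for a shift and pi/4 rad each way for a turn. Its arguments: {"type":"object","properties":{"targets":{"type":"string"}},"required":["targets"]}

```bash
mkdir -p pics; python3 - <<'E'
from workcell import bot
import cv2,numpy as np
for n in("top","side","wrist"):
    i=bot.camera_info(n);print(n,{k:(np.round(v,4).tolist() if k=="pose" else v) for k,v in i.items()})
    cv2.imwrite(f"pics/{n}0.png",bot.camera(n)[:,:,::-1])
o=bot.get_obs();print(o)
E
```

```text
top {'vertical_fov': 44.00767438937009, 'cx': 315.91351950279517, 'cy': 195.32913984990392, 'pose': [[-0.0262, 0.9954, -0.0925, 0.4355], [-0.9997, -0.026, 0.0037, 0.1583], [0.0013, 0.0926, 0.9957, 1.1528], [0.0, 0.0, 0.0, 1.0]]}
side {'vertical_fov': 51.65828193997937, 'cx': 324.27320737681845, 'cy': 193.59598109270337, 'pose': [[-0.9986, 0.0323, -0.0423, 0.4896], [-0.0518, -0.4073, 0.9118, 0.9152], [0.0122, 0.9127, 0.4084, 0.4443], [0.0, 0.0, 0.0, 1.0]]}
wrist {'vertical_fov': 59.069341188333524, 'cx': 321.3916285121169, 'cy': 196.16737329300298, 'pose': [[0.2658, -0.9147, -0.3044, 0.0531], [0.964, 0.2518, 0.0851, 0.5041], [-0.0012, -0.316, 0.9487, 0.3726], [0.0, 0.0, 0.0, 1.0]]}
{'clock': 0.15, 'joint_pos': array([ 1.30201308e+00,  2.41261075e-01,  4.03569335e-03,  1.33519418e+00,
       -1.06263364e-05,  1.57080063e+00]), 'joint_vel': array([-0.00164223, -0.00353232,  0.00169316, -0.00252726,  0.00138316,
       -0.00146004]), 'tau': array([-3.97195799e-05, -3.72635508e+01,  2.52638304e+01,  1.23687703e-02,
        8.29413466e-06,  8.98477666e-07]), 'eef_pos': array([0.13265596, 0.48158748, 0.23060766]), 'tool_rot': array([ 1.33989528e-01,  9.90982415e-01, -8.05009158e-04, -1.03479280e-04]), 'ft_force': array([ 0.48109532, -0.90481245, -0.07163029]), 'ft_torque': array([-0.03379087,  0.02950277,  0.03428982]), 'grasp_force': 0.0, 'grip_width': 0.08551143021540038}
```

View pics/top0.png

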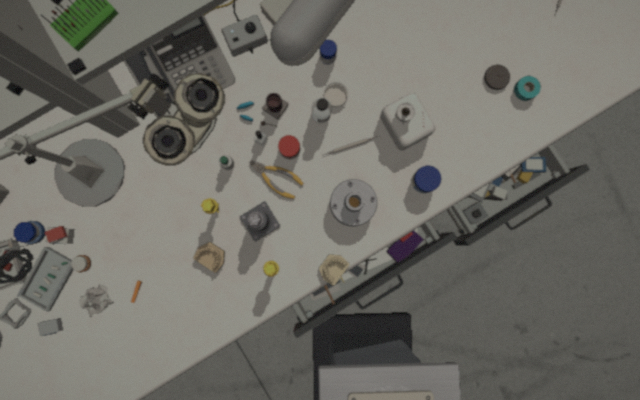

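View pics/side0.png

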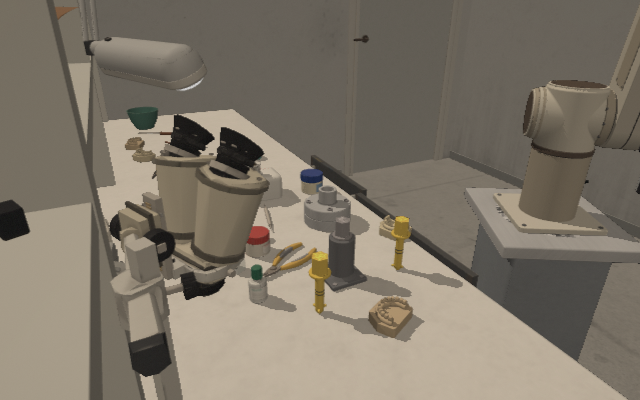

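The top view shows the grey stand with the steel screw at (258,221) and the flask at (354,202). Look-alikes are the yellow screws at (210,206) and (271,268). The bottle-like items at (275,103) and (321,110) are clutter. I choose the grey-stand screw and will check it in one close crop.

```bash
cat > h.py <<'E'
from workcell import bot
import numpy as np,cv2
def ray(n,u,v,info=None):
    i=info or bot.camera_info(n);f=200/np.tan(np.radians(i["vertical_fov"]/2));P=np.array(i["pose"])
    d=P[:3,:3]@np.array([(u-i["cx"])/f,-(v-i["cy"])/f,-1]);return P[:3,3],d
def atz(n,u,v,z,info=None):
    c,d=ray(n,u,v,info);return c+d*(z-c[2])/d[2]
def proj(n,p,info=None):
    i=info or bot.camera_info(n);f=200/np.tan(np.radians(i["vertical_fov"]/2));P=np.array(i["pose"])
    q=P[:3,:3].T@(np.array(p)-P[:3,3]);return i["cx"]-f*q[0]/q[2],i["cy"]+f*q[1]/q[2]
def crop(img,u,v,w,h,s):
    c=cv2.resize(img[v:v+h,u:u+w],None,fx=s,fy=s,interpolation=cv2.INTER_CUBIC)
    return cv2.convertScaleAbs(c,alpha=1.5)
E
python3 - <<'E'
from h import *
t=cv2.imread("pics/top0.png");s=cv2.imread("pics/side0.png")
a=crop(t,230,190,60,60,6);b=crop(t,324,172,60,60,6)
c=crop(s,300,210,72,84,5)[:, :360];d=crop(s,290,165,72,84,5)
m=np.vstack([np.hstack([a,b]),np.hstack([cv2.resize(c,(360,240)),cv2.resize(d,(360,240))])])
# keep 1:1 aspect: side crops scaled (5, 240/84)
cv2.imwrite("pics/c1.png",m);print(m.shape)
for u,v,z in((258,221,.11),(354,202,.08),(210,206,.1),(271,268,.1),(208,258,0),(333,268,0),(289,147,.045),(427,179,.05),(226,162,.06)):print((u,v),atz("top",u,v,z).round(3))
E
```

```text
(600, 720, 3)
(258, 221) [0.481 0.278 0.11 ]
(354, 202) [0.519 0.072 0.08 ]
(210, 206) [0.516 0.381 0.1  ]
(271, 268) [0.382 0.253 0.1  ]
(208, 258) [0.404 0.407 0.   ]
(333, 268) [0.373 0.119 0.   ]
(289, 147) [0.65  0.212 0.045]
(427, 179) [ 0.568 -0.096  0.05 ]
(226, 162) [0.617 0.353 0.06 ]
```

View pics/c1.png

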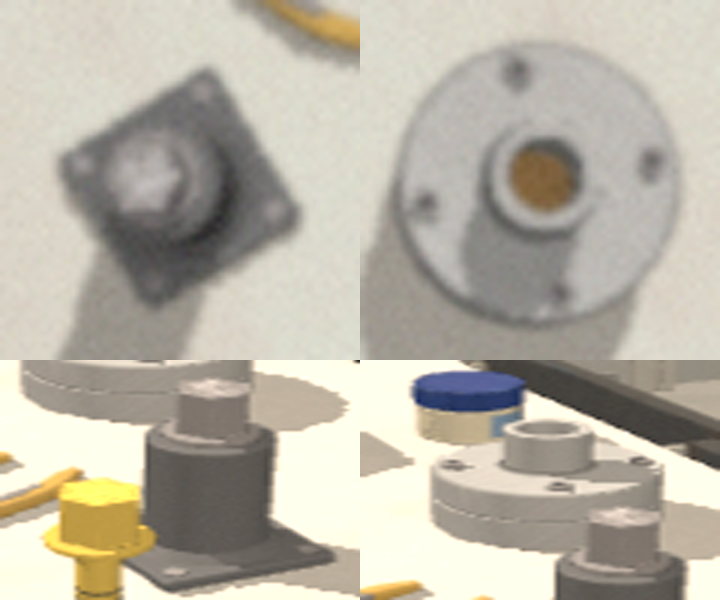

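The crops confirm the bare steel hex head in the grey stand, with its top centre at about (254.5,220). The well rim centre is at about (354.5,201.7). The yellow screws stand free of stands.

```bash
python3 - <<'E'
from h import *
print(atz("top",254.5,220,.116),atz("top",354.5,201.7,.08))
# side: head top centre approx crop (212,386)->; width scale 5, vert 240/420*5
k=5*240/420
print(atz("side",300+212/5,210+(386-360)/k,.116),atz("side",290+(548-360)/5,165+(430-360)/k,.08))
o=bot.get_obs();print(o["eef_pos"],o["tool_rot"])
E
```

```text
[0.48340893 0.28434736 0.116     ] [0.51915678 0.0707953  0.08      ]
[0.4870879  0.28648935 0.116     ] [0.52111677 0.07912483 0.08      ]
[0.13265596 0.48158748 0.23060766] [ 1.33989528e-01  9.90982415e-01 -8.05009158e-04 -1.03479280e-04]
```

Emit:
{"api": "step_arm", "payload": {
  "targets": "0.3 0.70 -0.393 0.01 0 0 0;0.3 0.70 -0.393 0.01 0 0 0;0.3 0.70 -0.393 0.01 0 0 0;0.3 0.70 -0.393 0.01 0 0 0;0.3 0.70 -0.393 0.01 0 0 0;0.3 0.70 -0.393 0.01 0 0 0;0.3 0.70 -0.393 0.01 0 0 0;0.3 0.70 -0.393 0.01 0 0 0;0.3 0.70 -0.393 0.01 0 0 0;0.3 0.70 -0.393 0.01 0 0 0"
}}

```text
clock: 0.98
eef_pos: [0.4857, 0.283, 0.2358]
tool_rot: [0.135, 0.991, -0.0, 0.0]
ft_force: [-0.2, 0.0, 0.3]
grip_width: 0.0555
grasp_force: 0.0
```

Emit:
{"api": "step_arm", "payload": {
  "targets": "0.3 0 0 0 0 0 0;0.3 0 0 0 0 0 0;0.3 0 0 0 0 0 0"
}}

```text
clock: 1.23
eef_pos: [0.4822, 0.2855, 0.2357]
tool_rot: [0.134, 0.991, -0.0, -0.001]
ft_force: [-0.1, -0.7, 0.6]
grip_width: 0.0557
grasp_force: 0.0
```

```bash
python3 - <<'E'
from h import *
import pickle
o=bot.get_obs();i=bot.camera_info("wrist");m=bot.camera("wrist")[:,:,::-1]
pickle.dump(i,open("w1.pkl","wb"));cv2.imwrite("pics/w1.png",m)
print(o["clock"],o["eef_pos"],o["tool_rot"],o["grip_width"],o["joint_pos"])
u,v=proj("wrist",[.484,.285,.116],i);print(u,v,np.array(i["pose"]).round(4).tolist())
cv2.imwrite("pics/w1c.png",np.ascontiguousarray(m))
c=crop(m,int(u)-70,int(v)-60,140,110,5);cv2.imwrite("pics/w1d.png",c);print(int(u)-70,int(v)-60)
E
```

```text
1.2333 [0.48216783 0.28546545 0.23574775] [ 1.34118571e-01  9.90964949e-01 -2.93597334e-04 -7.69849092e-04] 0.055696677863217046 [5.34282749e-01 3.61249886e-01 1.83030442e-01 1.39414896e+00
 4.93999396e-04 8.03330339e-01]
320.9251241328331 193.12152965569848 [[0.266, -0.915, -0.3033, 0.4028], [0.964, 0.2525, 0.0838, 0.3078], [-0.0001, -0.3147, 0.9492, 0.378], [0.0, 0.0, 0.0, 1.0]]
250 133
```

View pics/w1d.png

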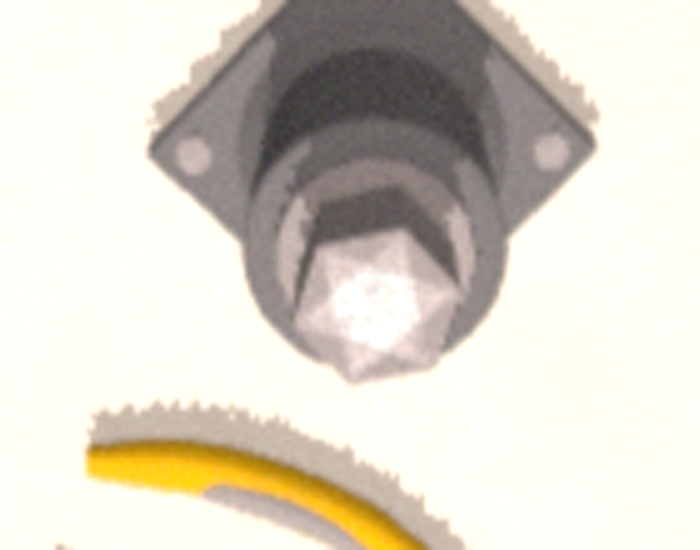

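The crop shows the hex head with vertices at about (405,229), (462,293), (437,362), (352,382), (295,318) and (316,245). The flange lies on top of the tube and nothing else is near.

```bash
python3 - <<'E'
from h import *
import pickle
i=pickle.load(open("w1.pkl","rb"))
V=[(405,229),(462,293),(437,362),(352,382),(295,318),(316,245)]
W=np.array([atz("wrist",250+x/5,133+y/5,.116,i)[:2] for x,y in V])
c=W.mean(0);d=W-c;a=np.degrees(np.arctan2(d[:,1],d[:,0]))
print(c,np.hypot(*d.T)*1e3,a,[x%60 for x in a])
# flange extents at z .088
print(atz("wrist",250+277/5,133+250/5,.088,i),atz("wrist",250+475/5,133+250/5,.088,i))
from scipy.spatial.transform import Rotation as R
r=R.from_quat(bot.get_obs()["tool_rot"]).as_matrix();print("tool y ang",np.degrees(np.arctan2(r[1,1],r[0,1])))
E
```

```text
[0.48572534 0.28828528] [13.03438203 13.24903883 13.25492003 13.37563381 13.11824848 13.7085551 ] [ 146.10398061   83.40474896   29.51112486  -33.04023874  -96.35181727
 -151.08016164] [np.float64(26.1039806144054), np.float64(23.404748957085502), np.float64(29.511124861172252), np.float64(26.959761255738982), np.float64(23.64818272695456), np.float64(28.919838359220904)]
[0.48038939 0.27218879 0.088     ] [0.48939276 0.3048194  0.088     ]
tool y ang 74.65154783684412
```

Emit:
{"api": "step_arm", "payload": {
  "targets": "0.3 0.007 0.0056 -0.05 0 0 -0.15;0.3 0.007 0.0056 -0.1 0 0 -0.3;0.3 0.007 0.0056 -0.16 0 0 -0.406;0.3 0.007 0.0056 -0.22 0 0 -0.406;0.3 0.007 0.0056 -0.26 0 0 -0.406;0.3 0.007 0.0056 -0.286 0 0 -0.406;0.3 0.007 0.0056 -0.286 0 0 -0.406;0.3 0.007 0.0056 -0.286 0 0 -0.406;0.3 0.007 0.0056 -0.286 0 0 -0.406"
}}

```text
clock: 2.03
eef_pos: [0.4863, 0.2895, 0.0947]
tool_rot: [0.289, 0.957, 0.001, 0.001]
ft_force: [-0.2, 0.5, 1.0]
grip_width: 0.0555
grasp_force: 0.0
```

```bash
python3 - <<'E'
from h import *
from scipy.spatial.transform import Rotation as R
o=bot.get_obs();r=R.from_quat(o["tool_rot"]).as_matrix();print(o["clock"],o["eef_pos"],np.degrees(np.arctan2(r[1,1],r[0,1])),r[:,2],o["ft_force"],o["grip_width"])
m=bot.camera("wrist")[:,:,::-1]
cv2.imwrite("pics/w2.png",cv2.resize(m[100:300,200:440],None,fx=3,fy=3))
E
```

```text
2.0333 [0.48633409 0.28949281 0.09466683] 56.417219119941876 [ 0.00166459  0.00108299 -0.99999803] [-0.16824434  0.45665041  0.96063661] 0.055508404145437805
```

View pics/w2.png

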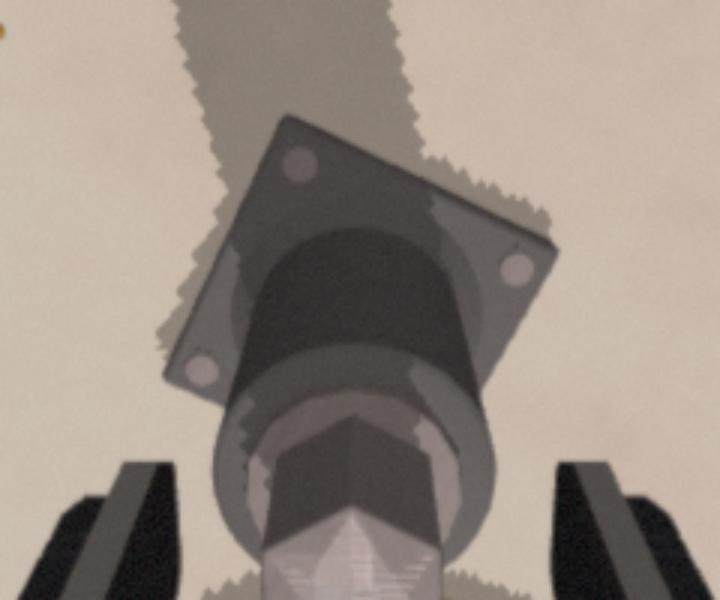

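The fingers straddle the hexagon with their flats parallel to it, so I lower slightly and close.

Emit:
{"api": "step_arm", "payload": {
  "targets": "0.3 0 0 -0.005 0 0 0;0 0 0 -0.005 0 0 0;-0.4 0 0 -0.005 0 0 0;-1 0 0 -0.005 0 0 0;-1 0 0 -0.005 0 0 0;-1 0 0 -0.005 0 0 0;-1 0 0 -0.005 0 0 0;-1 0 0 -0.005 0 0 0"
}}

```text
clock: 2.75
eef_pos: [0.4867, 0.2885, 0.0915]
tool_rot: [0.29, 0.957, 0.0, 0.0]
ft_force: [-1.0, -0.6, 5.4]
grip_width: 0.023
grasp_force: 59.3
```

Emit:
{"api": "step_arm", "payload": {
  "targets": "-1 0 0 0.04 0 0 0;-1 0 0 0.09 0 0 0;-1 0 0 0.14 0 0 0;-1 0 0 0.19 0 0 0;-1 0 0 0.23 0 0 0;-1 0 0 0.25 0 0 0;-1 0 0 0.25 0 0 0;-1 0 0 0.25 0 0 0"
}}

```text
clock: 3.42
eef_pos: [0.4861, 0.2882, 0.215]
tool_rot: [0.29, 0.957, -0.0, -0.0]
ft_force: [0.5, 0.5, -1.4]
grip_width: 0.0224
grasp_force: 58.9
```

```bash
python3 - <<'E'
from h import *
o=bot.get_obs();print(o["clock"],o["eef_pos"],o["ft_force"],o["grip_width"])
s=bot.camera("side")[:,:,::-1]
p=o["eef_pos"]
u,v=proj("side",p+[0,0,-.04]);print(u,v)
c=crop(s,int(u)-32,int(v)-45,64,90,6)
cv2.imwrite("pics/s2.png",c);print(int(u)-32,int(v)-45, proj("side",p+[0,0,.0105]),proj("side",p+[0,0,.0105-.082]))
E
```

```text
3.4167 [0.48612912 0.28823401 0.21499776] [ 0.49385396  0.47982876 -1.44834946] 0.02237925553573628
344.0456454650551 187.86632924818892
312 142 (np.float64(345.0472704011165), np.float64(158.87172236089134)) (np.float64(343.45100103888683), np.float64(205.07983976867072))
```

View pics/s2.png

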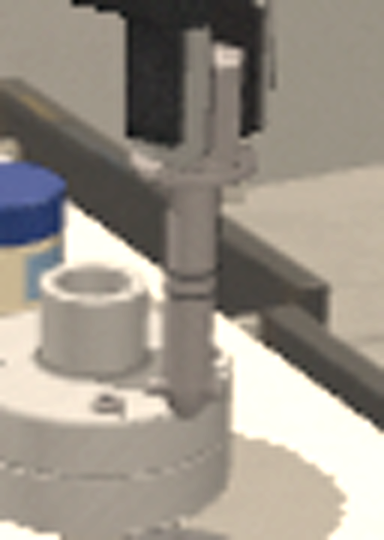

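The screw hangs straight in the grip; a pin shows at (150,387) in the crop, but that does not settle the pin phase. I move so the wrist camera looks straight down the well with the pins in the same picture.

Emit:
{"api": "step_arm", "payload": {
  "targets": "-1 0.204 -0.526 0 0 0 0;-1 0.204 -0.526 0 0 0 0;-1 0.204 -0.526 0 0 0 0;-1 0.204 -0.526 0 0 0 0;-1 0.204 -0.526 0 0 0 0;-1 0.204 -0.526 0 0 0 0;-1 0.204 -0.526 -0.04 0 0 0;-1 0.204 -0.526 -0.11 0 0 0;-1 0.204 -0.526 -0.11 0 0 0;-1 0.204 -0.526 -0.11 0 0 0"
}}

```text
clock: 4.3
eef_pos: [0.585, 0.0248, 0.1568]
tool_rot: [0.29, 0.957, -0.001, -0.005]
ft_force: [-1.1, -0.4, -0.5]
grip_width: 0.0229
grasp_force: 59.0
```

Emit:
{"api": "step_arm", "payload": {
  "targets": "-1 0 0 0 0 0 0;-1 0 0 0 0 0 0;-1 0 0 0 0 0 0"
}}

```text
clock: 4.55
eef_pos: [0.5893, 0.0266, 0.1628]
tool_rot: [0.289, 0.957, 0.001, 0.002]
ft_force: [0.1, 0.5, -0.3]
grip_width: 0.0226
grasp_force: 59.0
```

```bash
python3 - <<'E'
from h import *
import pickle
o=bot.get_obs();i=bot.camera_info("wrist");m=bot.camera("wrist")[:,:,::-1]
pickle.dump((i,o["eef_pos"]),open("w3.pkl","wb"));cv2.imwrite("pics/w3.png",m)
print(o["clock"],o["eef_pos"],np.array(i["pose"])[:3,3],o["joint_pos"])
a=proj("wrist",[.5195,.072,.026],i);b=proj("wrist",o["eef_pos"]+[0,0,.0105-.082],i);print(a,b)
g=cv2.createCLAHE(2,(2,2))
out=[]
for u,v in(a,b):
    x,y=int(u)-32,int(v)-40;print("origin",x,y);c=m[max(y,0):y+80,x:x+64];print(c.shape)
    c=cv2.resize(c,(384,480),interpolation=cv2.INTER_CUBIC) if c.shape[:2]==(80,64) else np.zeros((480,384,3),np.uint8)
    out.append(cv2.cvtColor(g.apply(cv2.cvtColor(c,cv2.COLOR_BGR2GRAY)),cv2.COLOR_GRAY2BGR))
cv2.imwrite("pics/w3c.png",np.hstack(out))
E
```

```text
4.55 [0.58934716 0.02655952 0.16278458] [0.51990539 0.07227635 0.30464639] [4.50148003e-02 4.50848939e-01 1.26839804e-01 1.24328421e+00
 4.02996240e-05 6.30792874e-01]
(np.float64(319.9358697652843), np.float64(77.28383522966945)) (np.float64(321.12455954746497), np.float64(212.90377933951822))
origin 287 37
(80, 64, 3)
origin 289 172
(80, 64, 3)
```

View pics/w3c.png

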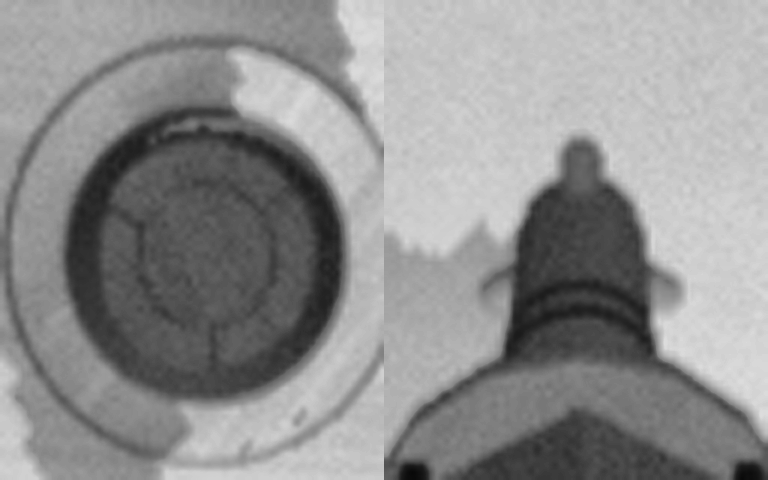

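Left crop: the insert is centred near (208,250), with slot edges at about (122,215) and (212,348). Right crop: the pins point image-up and to both lower sides, so the pins are at 146.4, 26.4 and 266.4 degrees. I unwrap the insert to read the slots.

```bash
python3 - <<'E'
from h import *
import pickle
i,p=pickle.load(open("w3.pkl","rb"));m=cv2.imread("pics/w3.png")
rim=[atz("wrist",287+(205-0)/6,37+250/6,.08,i)]
# rim outer circle in crop: left 5,right ~400, top 38,bottom 466 ; insert centre (208,250)
print("rim c",atz("wrist",287+203/6,37+252/6,.08,i),"insert c",atz("wrist",287+208/6,37+250/6,.026,i))
c=atz("wrist",287+208/6,37+250/6,.026,i)
A=np.arange(0,360,.5);Rr=np.arange(5,14.5,.1)
mx=np.zeros((len(Rr),len(A)),np.float32);my=mx.copy()
for j,a in enumerate(np.radians(A)):
    for k,r in enumerate(Rr):
        mx[k,j],my[k,j]=proj("wrist",c+np.array([np.cos(a),np.sin(a),0])*r*1e-3,i)
w=cv2.remap(m,mx,my,cv2.INTER_CUBIC).astype(np.float32).mean(2)
lo,hi=np.percentile(w[:75],[1,99]);w8=np.clip((w-lo)/(hi-lo)*255,0,255).astype(np.uint8)
w8=cv2.resize(w8,(720,285))
# folded by 120 deg
r=w[(Rr>=9.2)&(Rr<=12)] if 0 else w[42:68]
f=r.mean(0).reshape(3,240);fo=np.tile(np.clip((w.reshape(len(Rr),3,240).mean(1)-lo)/(hi-lo)*255,0,255).astype(np.uint8),3)
out=np.vstack([w8,cv2.resize(fo,(720,285))])
for a in range(0,360,30):cv2.putText(out,str(a),(a*2,10),0,.4,255)
cv2.imwrite("pics/pol.png",out)
b=w[33:37].mean(0).reshape(3,240).mean(0)
print("slotband 3deg",f.mean(0).reshape(-1,6).mean(1).round(1).tolist());print("bore r8.4",b.reshape(-1,6).mean(1).round(1).tolist())
E
```

```text
rim c [0.52069607 0.07196085 0.08      ] insert c [0.52103395 0.07253616 0.026     ]
slotband 3deg [78.0999984741211, 77.69999694824219, 76.30000305175781, 76.69999694824219, 76.69999694824219, 76.80000305175781, 77.9000015258789, 77.80000305175781, 78.5999984741211, 78.0, 77.5999984741211, 77.5999984741211, 77.80000305175781, 76.19999694824219, 76.5, 76.80000305175781, 76.9000015258789, 78.30000305175781, 79.0, 79.19999694824219, 79.0, 78.69999694824219, 78.9000015258789, 79.0, 78.4000015258789, 77.9000015258789, 78.9000015258789, 78.30000305175781, 76.5, 75.4000015258789, 75.69999694824219, 73.80000305175781, 74.30000305175781, 77.80000305175781, 79.30000305175781, 79.4000015258789, 78.69999694824219, 78.4000015258789, 78.69999694824219, 78.30000305175781]
bore r8.4 [74.30000305175781, 73.9000015258789, 73.5999984741211, 74.0, 74.0, 74.4000015258789, 74.4000015258789, 73.69999694824219, 74.0, 73.9000015258789, 72.30000305175781, 71.0999984741211, 71.80000305175781, 73.9000015258789, 74.5999984741211, 74.5999984741211, 74.5, 74.80000305175781, 75.5999984741211, 76.30000305175781, 76.69999694824219, 76.5, 75.69999694824219, 75.80000305175781, 76.5, 77.5999984741211, 77.5, 76.30000305175781, 74.80000305175781, 73.9000015258789, 74.19999694824219, 74.4000015258789, 74.5999984741211, 75.9000015258789, 76.4000015258789, 74.80000305175781, 74.5, 75.0999984741211, 74.19999694824219, 73.9000015258789]
```

View pics/pol.png

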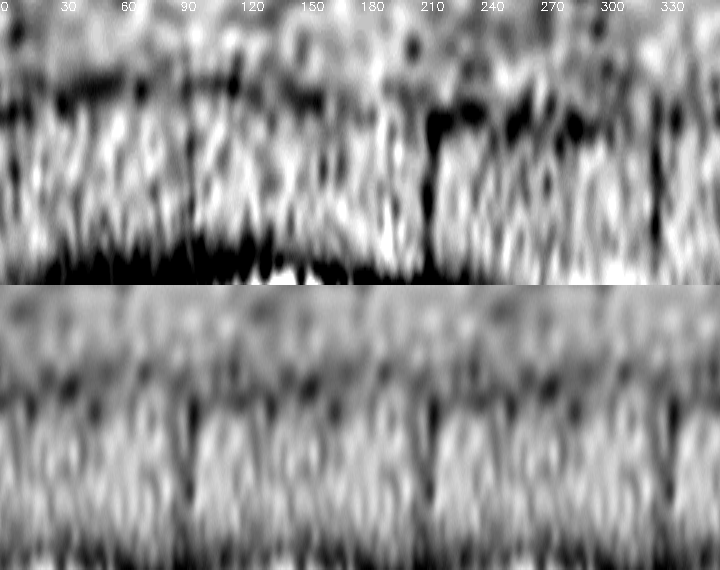

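```bash
python3 - <<'E'
from h import *
import pickle
i,p=pickle.load(open("w3.pkl","rb"))
a=np.radians(146.4);d=np.array([np.cos(a),np.sin(a),0])
for name,r,z,v in(("pin",12.5,-82,194.8),("flange",17.5,-18,231.7)):
    for off in(-2,0,2):
        print(name,off,proj("wrist",p+d*(r+off)*1e-3+[0,0,.0105+z*1e-3],i)[1],"obs",v)
for z in (0,.0):pass
# side pins: left ~ (480..515, 285), right (650..683,288)
for b in(26.4,266.4):
    a=np.radians(b);print(b,proj("wrist",p+np.array([np.cos(a),np.sin(a),0])*.0125+[0,0,.0105-.082],i))
print("obs L",289+(481-384)/6,172+287/6,"R",289+(683-384)/6,172+287/6)
E
```

```text
pin -2 197.56364267287861 obs 194.8
pin 0 194.58994634389092 obs 194.8
pin 2 191.59934365244433 obs 194.8
flange -2 231.95543972966647 obs 231.7
flange 0 227.97719992435074 obs 231.7
flange 2 223.96764253665998 obs 231.7
26.4 (np.float64(337.6833397925901), np.float64(221.81588060329668))
266.4 (np.float64(304.55827474557486), np.float64(221.83143355203063))
obs L 305.1666666666667 219.83333333333334 R 338.8333333333333 219.83333333333334
```

Slots are read at about 71.5, 191.5 and 311.5 degrees and pins at 26.4 (mod 120), so I turn +45 degrees (counter-clockwise) above the mouth.

Emit:
{"api": "step_arm", "payload": {
  "targets": "-1 0 0 0.03 0 0 0;-1 -0.04 0.026 0.04 0 0 0.14;-1 -0.08 0.053 0.04 0 0 0.28;-1 -0.12 0.08 0.04 0 0 0.42;-1 -0.137 0.09 0.04 0 0 0.56;-1 -0.137 0.09 0.04 0 0 0.70;-1 -0.137 0.09 0.04 0 0 0.84;-1 -0.137 0.09 0.04 0 0 0.98;-1 -0.137 0.09 0.04 0 0 1;-1 -0.137 0.09 0.04 0 0 1"
}}

```text
clock: 5.43
eef_pos: [0.5202, 0.0709, 0.1819]
tool_rot: [-0.098, 0.995, 0.0, 0.001]
ft_force: [-0.6, 0.9, -1.7]
grip_width: 0.0228
grasp_force: 59.1
```

Emit:
{"api": "step_arm", "payload": {
  "targets": "-1 0 0 0 0 0 0;-1 0 0 0 0 0 0;-1 0 0 0 0 0 0;-1 0 0 0 0 0 0"
}}

```text
clock: 5.77
eef_pos: [0.5198, 0.0703, 0.1808]
tool_rot: [-0.098, 0.995, -0.0, -0.0]
ft_force: [0.5, 0.3, -1.3]
grip_width: 0.0228
grasp_force: 59.1
```

```bash
cat >> h.py <<'E'
from scipy.spatial.transform import Rotation as R
def st():
    o=bot.get_obs();r=R.from_quat(o["tool_rot"]).as_matrix()
    print(o["clock"],o["eef_pos"].round(4),"yaw",np.degrees(np.arctan2(r[1,1],r[0,1])).round(2),"tz",r[:2,2].round(4),"F",o["ft_force"].round(2),"T",o["ft_torque"].round(3),o["grip_width"].round(4),"j6",o["joint_pos"][5].round(3));return o
E
python3 - <<'E'
from h import *
o=st();p=o["eef_pos"];i=bot.camera_info("wrist");m=bot.camera("wrist")[:,:,::-1]
u,v=proj("wrist",[.5208,.0722,.08],i);x,y=int(u)-50,int(v)-45
cv2.imwrite("pics/w4.png",crop(m,x,y,100,80,7));print(x,y)
for q in([.5208,.0722,.08],p+[0,0,-.0715],p+[0,0,-.0815]):print(proj("wrist",q,i))
print(np.array(i["pose"]).tolist())
E
```

```text
Traceback (most recent call last):
  File "h.py", line 17, in st
    print(o["clock"],o["eef_pos"].round(4),"yaw",np.degrees(np.arctan2(r[1,1],r[0,1])).round(2),"tz",r[:2,2].round(4),"F",o["ft_force"].round(2),"T",o["ft_torque"].round(3),o["grip_width"].round(4),"j6",o["joint_pos"][5].round(3));return o
                                                                                                                                                                             ^^^^^^^^^^^^^^^^^^^^^
AttributeError: 'float' object has no attribute 'round'
```

```bash
sed -i 's/o\["grip_width"\].round(4)/round(o["grip_width"],4)/' h.py
python3 - <<'E'
from h import *
o=st();p=o["eef_pos"];i=bot.camera_info("wrist");m=bot.camera("wrist")[:,:,::-1]
u,v=proj("wrist",[.5208,.0722,.08],i);x,y=int(u)-50,int(v)-45
cv2.imwrite("pics/w4.png",crop(m,x,y,100,80,7));print(x,y)
for q in([.5208,.0722,.08],p+[0,0,-.0715],p+[0,0,-.0815]):print(proj("wrist",q,i))
import pickle;pickle.dump((i,p),open("w4.pkl","wb"))
E
```

```text
5.7667 [0.5198 0.0703 0.1808] yaw 101.29 tz [-0.0001 -0.    ] F [ 0.54  0.26 -1.28] T [-0.011 -0.024 -0.027] 0.0228 j6 -0.063
272 154
(np.float64(322.2002504317712), np.float64(199.71195748520242))
(np.float64(319.8102866741604), np.float64(212.49871924334877))
(np.float64(319.8554173196474), np.float64(207.15871215838308))
```

View pics/w4.png

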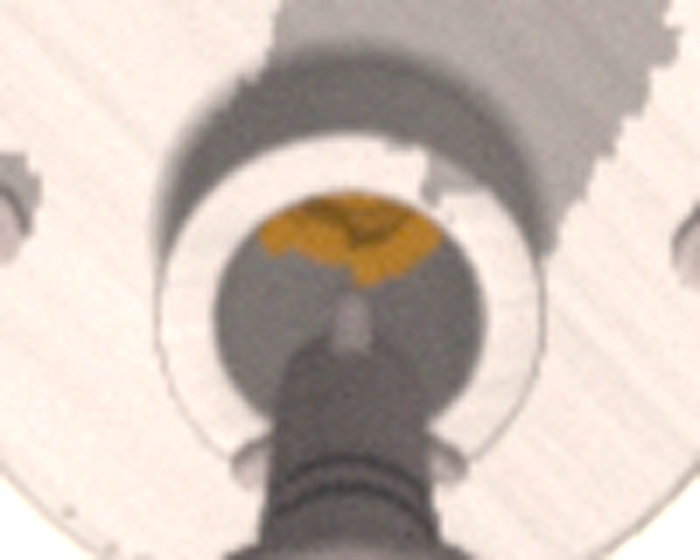

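The rim is centred at about (351,320) in the crop. The pins sit symmetric at (232,467) and (468,467), with the front pin tip at (350,295). Laterally it is aligned; I compute the fore-aft offset.

```bash
python3 - <<'E'
from h import *
import pickle
i,p=pickle.load(open("w4.pkl","rb"))
from scipy.optimize import least_squares
obs=[(191.4,272+350/7,154+295/7),(311.4,272+468/7,154+467/7),(71.4,272+232/7,154+467/7)]
P=lambda c,b,r,z:np.array(proj("wrist",[c[0]+r*np.cos(np.radians(b)),c[1]+r*np.sin(np.radians(b)),z],i))
f=lambda q:np.concatenate([P(q,b,.0125,q[2])-[u,v] for b,u,v in obs])
s=least_squares(f,[p[0],p[1],.1093]);print("pins",s.x,s.fun.round(2))
for z in(.107,.1093,.111):
    s=least_squares(lambda q:f([q[0],q[1],z]),[p[0],p[1]]);print(z,s.x,s.fun.round(2))
# rim from ellipse pts (outer r 20.5): left(157,320) right(545,320) top(352,132); inner r13.8 left(213,318) right(487,318) top(350,190)
pts=[(.0205,157,320),(.0205,545,320),(.0205,352,132),(.0138,213,318),(.0138,487,318),(.0138,350,190)]
def g(q):
    e=[]
    for r,x,y in pts:
        w=atz("wrist",272+x/7,154+y/7,.08,i);e.append(np.hypot(w[0]-q[0],w[1]-q[1])-r)
    return np.array(e)*1e3
s=least_squares(g,[.5208,.0722]);print("rim",s.x,s.fun.round(2))
E
```

```text
pins [ 24851.85735962   5158.90416403 -65776.67848642] [ -0.    16.38 -16.86  -8.19  16.86  -8.19]
0.107 [0.52077933 0.0719708 ] [-3.000e-02 -1.210e+00 -3.322e+01  1.210e+00  3.326e+01  1.120e+00]
0.1093 [0.51991503 0.07179136] [-3.000e-02 -1.400e+00 -3.340e+01  1.310e+00  3.343e+01  1.230e+00]
0.111 [0.51927626 0.07165874] [-3.000e-02 -1.540e+00 -3.353e+01  1.390e+00  3.356e+01  1.310e+00]
rim [0.52085663 0.07211628] [-0.38 -0.28 -0.3   0.49  0.39  0.29]
```

Emit:
{"api": "step_arm", "payload": {
  "targets": "-1 0.002 0.0006 0 0 0 0;-1 0.002 0.0006 -0.02 0 0 0;-1 0.002 0.0006 -0.04 0 0 0;-1 0.002 0.0006 -0.05 0 0 0;-1 0.002 0.0006 -0.06 0 0 0;-1 0.002 0.0006 -0.06 0 0 0"
}}

```text
clock: 6.32
eef_pos: [0.5196, 0.0705, 0.1489]
tool_rot: [-0.099, 0.995, -0.0, -0.002]
ft_force: [-0.3, -0.4, -1.6]
grip_width: 0.023
grasp_force: 59.1
```

```bash
python3 -c "
from h import *
st()"
```

```text
6.3167 [0.5196 0.0705 0.1489] yaw 101.33 tz [-0.0034 -0.0005] F [-0.28 -0.36 -1.59] T [-0.004  0.038  0.032] 0.023 j6 -0.063
```

Emit:
{"api": "step_arm", "payload": {
  "targets": "-1 0.001 0 -0.02 0 0 0;-1 0.001 0 -0.04 0 0 0;-1 0.001 0 -0.06 0 0 0;-1 0.001 0 -0.075 0 0 0;-1 0.001 0 -0.085 0 0 0;-1 0.001 0 -0.085 0 0 0;-1 0.001 0 -0.085 0 0 0"
}}

```text
clock: 6.9
eef_pos: [0.521, 0.0706, 0.1079]
tool_rot: [-0.099, 0.995, -0.0, -0.0]
ft_force: [-0.0, 0.4, -1.1]
grip_width: 0.023
grasp_force: 59.1
```

```bash
python3 -c "
from h import *
st()"
```

```text
6.9 [0.521  0.0706 0.1079] yaw 101.33 tz [-0.0009 -0.0001] F [-0.04  0.42 -1.13] T [ 0.037 -0.007  0.053] 0.023 j6 -0.063
```

Free in the well. Now I feel for the insert in small steps.

Emit:
{"api": "step_arm", "payload": {
  "targets": "-1 0 0 -0.006 0 0 0;-1 0 0 -0.01 0 0 0;-1 0 0 -0.014 0 0 0;-1 0 0 -0.016 0 0 0;-1 0 0 -0.018 0 0 0;-1 0 0 -0.018 0 0 0"
}}

```text
clock: 7.4
eef_pos: [0.5214, 0.0707, 0.0995]
tool_rot: [-0.099, 0.995, 0.0, 0.0]
ft_force: [-0.7, -0.1, -1.2]
grip_width: 0.0223
grasp_force: 59.4
```

Emit:
{"api": "step_arm", "payload": {
  "targets": "-1 0 0 -0.002 0 0 0;-1 0 0 -0.004 0 0 0;-1 0 0 -0.006 0 0 0;-1 0 0 -0.006 0 0 0"
}}

```text
clock: 7.73
eef_pos: [0.5221, 0.0708, 0.0989]
tool_rot: [-0.099, 0.995, 0.0, 0.001]
ft_force: [-3.7, -0.6, 14.1]
grip_width: 0.0229
grasp_force: 61.2
```

Contact at TCP z 0.0989, so the pins are on the flat top. I sweep by feel, clockwise in small steps first, with light pressure.

Emit:
{"api": "step_arm", "payload": {
  "targets": "-1 0 0 0.002 0 0 0;-1 0 0 0.002 0 0 -0.03;-1 0 0 0.002 0 0 -0.07;-1 0 0 0.002 0 0 -0.10;-1 0 0 0.002 0 0 -0.13;-1 0 0 0.002 0 0 -0.13"
}}

```text
clock: 8.23
eef_pos: [0.5222, 0.0711, 0.0991]
tool_rot: [-0.048, 0.999, 0.001, 0.001]
ft_force: [-1.2, 0.6, 7.5]
grip_width: 0.0227
grasp_force: 60.2
```

Emit:
{"api": "step_arm", "payload": {
  "targets": "-1 0 0 0 0 0 -0.03;-1 0 0 0 0 0 -0.06;-1 0 0 0 0 0 -0.10;-1 0 0 0 0 0 -0.13;-1 0 0 0 0 0 -0.13"
}}

```text
clock: 8.65
eef_pos: [0.5226, 0.0714, 0.0992]
tool_rot: [0.003, 1.0, 0.001, 0.002]
ft_force: [-1.6, 1.6, 8.0]
grip_width: 0.0228
grasp_force: 60.2
```

```bash
python3 -c "
from h import *
st()
m=cv2.imread('pics/w4.png')
cv2.imwrite('pics/w4b.png',cv2.convertScaleAbs(cv2.resize(m[170:300,230:470],None,fx=3,fy=3,interpolation=cv2.INTER_CUBIC),alpha=1.3))"
```

```text
8.65 [0.5226 0.0714 0.0992] yaw 89.6 tz [0.0036 0.0017] F [-1.64  1.6   8.  ] T [0.289 0.333 0.   ] 0.0228 j6 0.142
```

No drop so far, and TCP x has drifted +1.5 mm under load. I lift off, re-centre and return to the visually best angle.

Emit:
{"api": "step_arm", "payload": {
  "targets": "-1 0 0 0.006 0 0 0;-1 0 0 0.008 0 0 0.06;-1 0 0 0.008 0 0 0.12;-1 0 0 0.008 0 0 0.18;-1 0 0 0.008 0 0 0.22;-1 0 0 0.008 0 0 0.22;-1 0 0 0.008 0 0 0.22"
}}

```text
clock: 9.23
eef_pos: [0.5211, 0.0706, 0.1011]
tool_rot: [-0.083, 0.997, -0.0, -0.0]
ft_force: [-0.4, -0.1, -0.3]
grip_width: 0.0229
grasp_force: 59.1
```

```bash
python3 -c "
from h import *
st()"
```

```text
9.2333 [0.5211 0.0706 0.1011] yaw 99.48 tz [-0.0004 -0.0001] F [-0.43 -0.14 -0.29] T [-0.002  0.06   0.037] 0.0229 j6 -0.031
```

Emit:
{"api": "step_arm", "payload": {
  "targets": "-1 -0.002 0 -0.002 0 0 0;-1 -0.002 -0.001 -0.005 0 0 0;-1 -0.002 -0.001 -0.009 0 0 0;-1 -0.002 -0.001 -0.009 0 0 0"
}}

```text
clock: 9.57
eef_pos: [0.5209, 0.0705, 0.099]
tool_rot: [-0.083, 0.997, 0.0, 0.001]
ft_force: [-3.5, -0.2, 11.8]
grip_width: 0.0232
grasp_force: 61.0
```

```bash
python3 -c "
from h import *
st()"
```

```text
9.5667 [0.5209 0.0705 0.099 ] yaw 99.52 tz [0.0022 0.0009] F [-3.53 -0.19 11.84] T [ 0.038  1.008 -0.007] 0.0232 j6 -0.032
```

Emit:
{"api": "step_arm", "payload": {
  "targets": "-1 0 0 0.001 0 0 0.04;-1 0 0 0.001 0 0 0.08;-1 0 0 0.001 0 0 0.12;-1 0 0 0.001 0 0 0.16;-1 0 0 0.001 0 0 0.20;-1 0 0 0.001 0 0 0.24;-1 0 0 0.001 0 0 0.28;-1 0 0 0.001 0 0 0.28"
}}

```text
clock: 10.23
eef_pos: [0.5215, 0.0701, 0.0991]
tool_rot: [-0.192, 0.981, -0.0, 0.002]
ft_force: [-0.6, 0.4, 7.5]
grip_width: 0.0228
grasp_force: 60.2
```

Emit:
{"api": "step_arm", "payload": {
  "targets": "-1 0 0 0 0 0 0.05;-1 0 0 0 0 0 0.10;-1 0 0 0 0 0 0.15;-1 0 0 0 0 0 0.20;-1 0 0 0 0 0 0.25;-1 0 0 0 0 0 0.30;-1 0 0 0 0 0 0.30"
}}

```text
clock: 10.82
eef_pos: [0.5223, 0.0701, 0.0988]
tool_rot: [-0.306, 0.952, -0.001, 0.002]
ft_force: [2.7, 0.0, 5.9]
grip_width: 0.0229
grasp_force: 59.9
```

Emit:
{"api": "step_arm", "payload": {
  "targets": "-1 0 0 0 0 0 0.05;-1 0 0 0 0 0 0.10;-1 0 0 0 0 0 0.15;-1 0 0 0 0 0 0.20;-1 0 0 0 0 0 0.25;-1 0 0 0 0 0 0.30;-1 0 0 0 0 0 0.30"
}}

```text
clock: 11.4
eef_pos: [0.5202, 0.07, 0.097]
tool_rot: [-0.415, 0.91, -0.0, -0.0]
ft_force: [0.3, 0.6, -0.5]
grip_width: 0.023
grasp_force: 59.2
```

```bash
python3 -c "
from h import *
st()"
```

```text
11.4 [0.5202 0.07   0.097 ] yaw 139.1 tz [-0.0003 -0.0002] F [ 0.28  0.61 -0.53] T [-0.043 -0.289 -0.022] 0.023 j6 -0.723
```

It dropped: z 0.097 with zero force at yaw 139, so the slots are near 114 degrees mod 120. I add a few degrees towards the slot middle and sink.

Emit:
{"api": "step_arm", "payload": {
  "targets": "-1 0 0 0 0 0 0.04;-1 0 0 0 0 0 0.08;-1 0 0 -0.003 0 0 0.08;-1 0 0 -0.006 0 0 0.08;-1 0 0 -0.009 0 0 0.08;-1 0 0 -0.011 0 0 0.08;-1 0 0 -0.012 0 0 0.08;-1 0 0 -0.012 0 0 0.08"
}}

```text
clock: 12.07
eef_pos: [0.5201, 0.0702, 0.0911]
tool_rot: [-0.444, 0.896, 0.0, -0.0]
ft_force: [-0.4, -0.5, -1.0]
grip_width: 0.0227
grasp_force: 59.2
```

```bash
python3 -c "
from h import *
st()"
```

```text
12.0667 [0.5201 0.0702 0.0911] yaw 142.71 tz [-0.0004  0.0001] F [-0.4  -0.55 -0.97] T [ 0.038 -0.188 -0.043] 0.0227 j6 -0.786
```

Emit:
{"api": "step_arm", "payload": {
  "targets": "-1 0 0 -0.001 0 0 0;-1 0 0 -0.002 0 0 0;-1 0 0 -0.003 0 0 0;-1 0 0 -0.003 0 0 0"
}}

```text
clock: 12.4
eef_pos: [0.5204, 0.0703, 0.0907]
tool_rot: [-0.444, 0.896, -0.0, 0.0]
ft_force: [-1.1, -0.0, 4.9]
grip_width: 0.023
grasp_force: 60.1
```

```bash
python3 -c "
from h import *
st()"
```

```text
12.4 [0.5204 0.0703 0.0907] yaw 142.73 tz [0.0008 0.0004] F [-1.13 -0.01  4.92] T [ 0.133  0.415 -0.01 ] 0.023 j6 -0.786
```

Fully sunk at 0.0907 (8.3 mm drop). Now I turn clockwise, following the pitch.

Emit:
{"api": "step_arm", "payload": {
  "targets": "-1 0 0 0 0 0 -0.067;-1 0 0 0 0 0 -0.133;-1 0 0 0 0 0 -0.2;-1 0 0 0 0 0 -0.267;-1 0 0 -0.0004 0 0 -0.333;-1 0 0 -0.0004 0 0 -0.333"
}}

```text
clock: 12.9
eef_pos: [0.5209, 0.0701, 0.0907]
tool_rot: [-0.323, 0.947, -0.0, 0.001]
ft_force: [-0.6, -0.5, 5.0]
grip_width: 0.023
grasp_force: 59.9
```

```bash
python3 -c "
from h import *
st()"
```

```text
12.9 [0.5209 0.0701 0.0907] yaw 127.63 tz [ 0.0018 -0.0001] F [-0.61 -0.54  5.03] T [-0.015  0.239 -0.008] 0.023 j6 -0.523
```

Emit:
{"api": "step_arm", "payload": {
  "targets": "-1 0 0 0 0 0 -0.067;-1 0 0 -0.0004 0 0 -0.133;-1 0 0 -0.0008 0 0 -0.2;-1 0 0 -0.0013 0 0 -0.267;-1 0 0 -0.0018 0 0 -0.333;-1 0 0 -0.0023 0 0 -0.4;-1 0 0 -0.0023 0 0 -0.4"
}}

```text
clock: 13.48
eef_pos: [0.5215, 0.0699, 0.09]
tool_rot: [-0.17, 0.985, -0.001, 0.002]
ft_force: [0.1, -0.9, 7.9]
grip_width: 0.0228
grasp_force: 60.1
```

```bash
python3 -c "
from h import *
st()"
```

```text
13.4833 [0.5215 0.0699 0.09  ] yaw 109.62 tz [ 0.0033 -0.0005] F [ 0.15 -0.9   7.88] T [-0.205  0.135 -0.086] 0.0228 j6 -0.209
```

Emit:
{"api": "step_arm", "payload": {
  "targets": "-1 0 0 0 0 0 -0.067;-1 0 0 -0.0004 0 0 -0.133;-1 0 0 -0.0008 0 0 -0.2;-1 0 0 -0.0013 0 0 -0.267;-1 0 0 -0.0018 0 0 -0.333;-1 0 0 -0.0023 0 0 -0.4;-1 0 0 -0.0023 0 0 -0.4"
}}

```text
clock: 14.07
eef_pos: [0.5217, 0.0703, 0.0888]
tool_rot: [-0.014, 1.0, 0.0, 0.002]
ft_force: [-0.9, -0.8, 5.2]
grip_width: 0.0226
grasp_force: 60.0
```

```bash
python3 -c "
from h import *
st()"
```

```text
14.0667 [0.5217 0.0703 0.0888] yaw 91.63 tz [0.0036 0.0005] F [-0.9  -0.76  5.17] T [ 0.09  0.01 -0.01] 0.0226 j6 0.105
```

Emit:
{"api": "step_arm", "payload": {
  "targets": "-1 0 0 0 0 0 -0.067;-1 0 0 -0.0005 0 0 -0.133;-1 0 0 -0.001 0 0 -0.2;-1 0 0 -0.0015 0 0 -0.267;-1 0 0 -0.002 0 0 -0.333;-1 0 0 -0.0025 0 0 -0.4;-1 0 0 -0.0025 0 0 -0.4"
}}

```text
clock: 14.65
eef_pos: [0.5217, 0.0704, 0.0875]
tool_rot: [0.142, 0.99, 0.001, 0.002]
ft_force: [-0.1, 1.4, 6.0]
grip_width: 0.0224
grasp_force: 59.9
```

```bash
python3 -c "
from h import *
st()"
```

```text
14.65 [0.5217 0.0704 0.0875] yaw 73.64 tz [0.0036 0.0005] F [-0.13  1.4   5.98] T [ 0.098 -0.046 -0.01 ] 0.0224 j6 0.42
```

Emit:
{"api": "step_arm", "payload": {
  "targets": "-1 0 0 -0.0003 0 0 -0.05;-1 0 0 -0.0006 0 0 -0.1;-1 0 0 -0.0009 0 0 -0.15;-1 0 0 -0.0012 0 0 -0.2;-1 0 0 -0.0012 0 0 -0.2"
}}

```text
clock: 15.07
eef_pos: [0.522, 0.0704, 0.0875]
tool_rot: [0.219, 0.976, 0.001, 0.002]
ft_force: [-0.5, 0.7, 8.2]
grip_width: 0.0229
grasp_force: 60.3
```

```bash
python3 -c "
from h import *
st()"
```

```text
15.0667 [0.522  0.0704 0.0875] yaw 64.67 tz [0.0045 0.0006] F [-0.55  0.69  8.22] T [ 0.011  0.141 -0.003] 0.0229 j6 0.576
```

The flange has touched the rim. I keep turning gently without more down-pressure until it feels snug.

Emit:
{"api": "step_arm", "payload": {
  "targets": "-1 0 0 0.0003 0 0 -0.04;-1 0 0 0.0005 0 0 -0.08;-1 0 0 0.0005 0 0 -0.12;-1 0 0 0.0005 0 0 -0.12"
}}

```text
clock: 15.4
eef_pos: [0.522, 0.0708, 0.0875]
tool_rot: [0.265, 0.964, 0.001, 0.002]
ft_force: [0.5, 1.1, 7.0]
grip_width: 0.023
grasp_force: 60.1
```

```bash
python3 -c "
from h import *
st()"
```

```text
15.4 [0.522  0.0708 0.0875] yaw 59.3 tz [0.0043 0.0016] F [0.5  1.13 7.02] T [0.389 0.01  0.012] 0.023 j6 0.67
```

Emit:
{"api": "step_arm", "payload": {
  "targets": "-1 0 0 0 0 0 -0.04;-1 0 0 0 0 0 -0.08;-1 0 0 0 0 0 -0.08"
}}

```text
clock: 15.65
eef_pos: [0.5219, 0.0711, 0.0875]
tool_rot: [0.295, 0.956, 0.002, 0.002]
ft_force: [-0.1, 1.7, 7.5]
grip_width: 0.0225
grasp_force: 60.1
```

```bash
python3 -c "
from h import *
st()"
```

```text
15.65 [0.5219 0.0711 0.0875] yaw 55.73 tz [0.0041 0.0021] F [-0.12  1.71  7.47] T [0.529 0.094 0.083] 0.0225 j6 0.733
```

Emit:
{"api": "step_arm", "payload": {
  "targets": "-1 0 0 0 0 0 -0.04;-1 0 0 0 0 0 -0.08;-1 0 0 0 0 0 -0.08"
}}

```text
clock: 15.9
eef_pos: [0.5219, 0.0713, 0.0875]
tool_rot: [0.324, 0.946, 0.002, 0.001]
ft_force: [0.4, 1.9, 7.7]
grip_width: 0.0228
grasp_force: 60.1
```

```bash
python3 -c "
from h import *
st()"
```

```text
15.9 [0.5219 0.0713 0.0875] yaw 52.17 tz [0.0039 0.0024] F [0.44 1.93 7.71] T [0.507 0.181 0.29 ] 0.0228 j6 0.795
```

Emit:
{"api": "step_arm", "payload": {
  "targets": "-1 0 0 0 0 0 -0.02;-1 0 0 0 0 0 -0.04;-1 0 0 0 0 0 -0.04"
}}

```text
clock: 16.15
eef_pos: [0.5218, 0.0714, 0.0875]
tool_rot: [0.339, 0.941, 0.002, 0.001]
ft_force: [0.3, 2.5, 6.6]
grip_width: 0.0229
grasp_force: 60.1
```

```bash
python3 -c "
from h import *
st()"
```

```text
16.15 [0.5218 0.0714 0.0875] yaw 50.42 tz [0.0039 0.0024] F [0.25 2.5  6.61] T [0.494 0.133 0.422] 0.0229 j6 0.826
```

It is snug (0.42 Nm) with the flange level unchanged. I unload, release and withdraw upward.

Emit:
{"api": "step_arm", "payload": {
  "targets": "-1 0 0 0.002 0 0 0;-0.2 0 0 0.002 0 0 0;0.2 0 0 0.002 0 0 0;0.2 0 0 0.002 0 0 0;0.2 0 0 0.002 0 0 0;0.2 0 0 0.002 0 0 0"
}}

```text
clock: 16.65
eef_pos: [0.52, 0.0698, 0.0864]
tool_rot: [0.339, 0.941, -0.0, -0.0]
ft_force: [-0.6, -0.5, 0.0]
grip_width: 0.0512
grasp_force: 0.0
```

Emit:
{"api": "step_arm", "payload": {
  "targets": "0.2 0 0 0.03 0 0 0;0.2 0 0 0.08 0 0 0;0.2 0 0 0.14 0 0 0;0.2 0 0 0.2 0 0 0;0.2 0 0 0.26 0 0 0;0.2 0 0 0.26 0 0 0;0.2 0 0 0.26 0 0 0;0.2 0 0 0.26 0 0 0"
}}

```text
clock: 17.32
eef_pos: [0.5199, 0.07, 0.2162]
tool_rot: [0.339, 0.941, -0.0, -0.0]
ft_force: [-0.2, 0.1, -0.4]
grip_width: 0.051
grasp_force: 0.0
```

```bash
python3 -c "
from h import *
st()
w=bot.camera('wrist')[:,:,::-1];s=bot.camera('side')[:,:,::-1]
cv2.imwrite('pics/end.png',np.hstack([cv2.resize(w[110:290,230:410],(400,400)),cv2.resize(s[140:260,270:390],(400,400))]))"
```

```text
17.3167 [0.5199 0.07   0.2162] yaw 50.33 tz [-0.0008 -0.0002] F [-0.22  0.14 -0.37] T [ 0.011 -0.    -0.008] 0.051 j6 0.826
```

View pics/end.png

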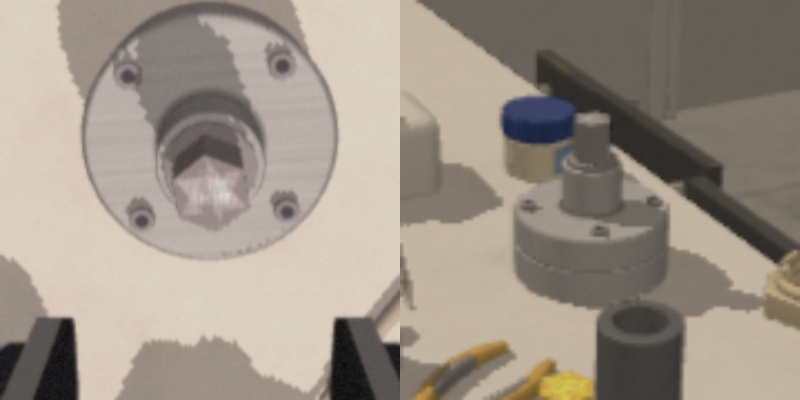

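The picture shows the screw upright in the flask with its flange flat on the neck rim (left crop around (210,160), right crop (590,165)). The stand is empty and upright, and the gripper is clear.

```bash
python3 -c "
from workcell import bot
print(bot.job_done())"
```

```text
the job is handed in; nothing more can be done
None
```

The flask is closed: the screw is threaded in, its flange is home on the neck rim, and it was released and handed in at about 17.3 s; the contact forces I read stayed under 15 N, and nothing in the pictures looks disturbed.

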